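Load the wax block into the thread-waxing stand

ROBOT

A 7-joint arm with a two-finger parallel gripper is mounted at the origin on a cart in front of the work surface, level with it; the furniture and walls round the work are solid. World frame = base frame: x ahead of the robot, y to its left, z up, the work surface at z = 0. Lengths are in m, angles in degrees, forces in N, time in s.
With the tool pointing down it reaches from about 0.425 to 0.975 m from the base axis. Payload 16.7 kg.
Tool frame: the origin (TCP) lies midway between the tips of the shut fingers; the grasp point (between the pads) lies 19 mm behind it; z points along the fingers, y is the line along which they close (so a half turn about z gives the same grasp; the last joint's range is limited). The gripper opens to 85 mm and grips with 20 to 120 N. Pads are 22 mm wide; open, the fingers measure 114 mm over their backs; the gripper's body (76 mm by 85 mm) begins 54 mm behind the grasp point. The pads swing forward as they close: fully open they stand 13 mm farther back than shut.
Start: joints at [64.486, 24.414, 4.234, 92.017, -1.954, 63.644, -3.845], TCP at [0.197, -0.646, 0.231] pointing down, gripper open.
Joint ranges: [-163.25, 163.25], [-28.42, 122.38], [-70.27, 78.77], [12.13, 141.07], [-58.53, 238.53], [9.26, 117.41], [-156.51, 156.51]. Speed limits (degrees/s): [108.29, 108.29, 136.94, 136.94, 172.46, 172.46, 172.46].

INTERFACE

Orientations are given as a 3x3 rotation matrix whose columns are the frame's x, y, z axes.
In Python, from bench import robot gives the robot as it stands.
- The arm moves only by the tool drive_tool, never from a script. Its argument "deltas" is a list of rows, each a list of 3 entries, a list of its own where there are three numbers: the shift along the world's x, y, z in m, then the turn, a rotation vector about the world's x, y, z in rad, then the opening, from 0 (shut) to 1 (fully open). A call has 1 to 10 rows; each row shifts and turns the commanded pose from where the row before left it; what a row does not reach is not made up. A row lasts 1/10 s, in which the tool goes at most 50 mm and 8.59 degrees, less where a joint would pass 70% of its speed; a pose out of reach is approached as far as the arm can. A call with a gripper value outside its range is refused whole. The fingers move at their own pace and stop on an object; "force" is the grip in N (left out, the last holds). Time passes only in rows, so rows that do not move let the fingers close. It gives the time, the measured TCP pose, the force, the opening and the grip force at its end, in the units of the state.
- robot.sense(): the state, without advancing time (a new reading comes with each control period).
- robot.grab_frame(name): name is "side" or "top" or "wrist"; returns the picture (384x512x3 uint8, blue, green, red); there is no depth.
- robot.camera_params(name): a dict with "vfov" (degrees; the focal length in pixels is half the picture's height over the tangent of half this angle, whatever the lens; pixels are square), "cx", "cy" (the principal point, pixels), "R" (3x3) and "t" (3): a world point X has camera coordinates R X + t; the wrist camera has in their place "mount" (4x4, takes a point from camera to tool coordinates, whose origin is the TCP and whose axes are the flange's). Camera axes: x right, y down, z forward; pixel columns grow to the right and rows downward; lengths in m; the calibration is good to about 2 mm. The wrist camera is an equidistant fisheye: a pixel r from the principal point sees the ray r / f radians off the axis. A picture is of the moment at which its call begins: read the wrist's pose just before it. camera_params takes no time and is no camera call.
- robot.close_job(): hands the job in; it is judged then, once.
The state is a dict: "time_s": time; "q": joint angles; "qvel": joint speeds; "effort": joint torques, N m; "tool_pos": TCP position; "orientation": TCP orientation; "force": force on the tool from outside, world axes, zero at the start; "moment": the same for the moment, N m; "gripper_width": opening from 0.0 (shut) to 1.0 (fully open); "gripper_force": force on a finger pad.
Only numpy, scipy, OpenCV 4.12 (cv2) and the standard library are available. Lean on these libraries where they do the work, as an engineer would, in place of code of your own. Each camera call takes 0.05 s, during which the arm holds its last target. There are 200 camera calls.

TASK

Load the wooden thread-waxing stand with the pale wax block from the green channel. In the channel it can only be held by its two ends, and held like that the fingers have no room between the stand's end cheeks: so take it out, set it down flat on the open bench clear of both and let go, then take it again across its narrow width and lower it all the way onto the base of the stand before letting go, lengthwise between the two cheeks and in the middle of the base's width. Do not force the fingers against the stand.

Things in the scene. Friction and masses are not known exactly. Their poses are not given: they have to be found in the camera images.
- wax_center (a point): Centre (half-way up) of the pale cream wax block, a plain block 34 mm (x) by 62 mm (y, its long axis) by 24 mm high, about 45 g, loose. It starts in the green channel, the same way up and with its long axis along the channel (its points turn with it), its underside 3 mm above the bench.
- channel: Green folded-steel stock channel, fixed to the bench; origin at the centre of its underside. A U open at both ends and above: it runs 50 mm along its y, so the block sticks out 6 mm at each end. Floor 3 mm thick; two side walls at x = +-22.5 mm, 3 mm thick, with rounded rims 37 mm above the bench, higher than the block and too near its long sides for fingers.
- stand_seat (a point): Seat of the wooden waxing stand, fixed to the bench: centre of the top of its base, 10 mm above the bench. Base 60 (x) by 110 mm (y). At each end a cheek 56 mm wide, its inner face at y = +-35.5 mm upright to 22 mm above the bench (4.5 mm room at each end of the block), then flaring out as a lead-in to y = +-46 mm at 50 mm. Sides (+-x) open. The block's long axis goes along y, either way round.
There are look-alikes about, which are no part of the job. Several things look just like the part that bears wax_center: the one meant starts farthest to the robot's left. Of the things that look like the part that bears stand_seat, take the one that is farthest to the robot's right at the start.

How it is judged:
By the outcome, as a careful person would: the job done as asked, in the order asked, and still so for the second after the job is handed in, with the robot touching nothing.
It also fails if it takes over 58 s, if anything falls off the work surface, if the arm or the gripper's body presses on something with over 40 N, if the wrist force passes 120 N, or if a joint passes its speed limit or range.

## Working session

There is one attempt and no reset: what is moved stays moved. The work goes in short steps, Python scripts to look and compute and a tool call to move; the robot and the scene stay as the last step left them, time stands still between calls to the robot, and variables do not carry over. Pictures are saved under pics/ and viewed, at most 10 in all, crops included, and the job is handed in when it is done.

Besides the shell and the picture viewer there is one more tool, called after "Call:" by a JSON object that holds its "name" and its "arguments". drive_tool: Moves the arm, as the interface text tells. Its arguments: {"type":"object","properties":{"deltas":{"type":"array"},"force":{"type":"number"}},"required":["deltas"]}

```bash
mkdir -p pics
cat > h.py <<'E'
import numpy as np, cv2
from bench import robot
def ray(name,u,v,s=None):
    p=robot.camera_params(name); 
    f=192/np.tan(np.radians(p['vfov'])/2)
    d=np.array([u-p['cx'],v-p['cy']],float)
    if name=='wrist':
        r=np.hypot(*d); a=r/f
        c=np.array([*(d/max(r,1e-9)*np.sin(a)),np.cos(a)])
        M=np.array(p['mount']); R=np.array(s['orientation']); 
        return np.array(s['tool_pos'])+R@M[:3,3], R@M[:3,:3]@c
    R=np.array(p['R']);t=np.array(p['t'])
    return -R.T@t, R.T@np.array([d[0]/f,d[1]/f,1.])
def pt(name,u,v,z,s=None):
    o,d=ray(name,u,v,s); return o+d*(z-o[2])/d[2]
E
python3 - <<'E'
from h import *
s=robot.sense(); print(s['time_s'],s['tool_pos'],np.round(s['orientation'],3).tolist(),s['gripper_width'],s['force'])
a=robot.grab_frame('top');b=robot.grab_frame('side')
cv2.imwrite('pics/top.png',a);cv2.imwrite('pics/side.png',b)
for n in('top','side'):
    o,_=ray(n,0,0);p=robot.camera_params(n);print(n,p['vfov'],o.round(3),pt(n,0,383,0).round(2),pt(n,511,383,0).round(2),pt(n,256,192,0).round(2))
print(robot.camera_params('wrist'))
E
```

```text
0.0 [ 0.19661012 -0.64529633  0.23057781] [[0.957, 0.291, -0.0], [0.291, -0.957, 0.001], [-0.0, -0.001, -1.0]] 1.0003390318673602 [-0.0609419   0.54941201  0.13554674]
top 42.12219762615922 [0.423 0.004 1.003] [0.15 0.47 0.  ] [ 0.17 -0.53  0.  ] [ 0.53 -0.02  0.  ]
side 47.08390515530478 [0.118 0.659 0.705] [0.67 0.59 0.  ] [-0.04  0.17  0.  ] [ 0.56 -0.02  0.  ]
{'vfov': 65.70646984690485, 'cx': 258.58511909035127, 'cy': 189.88453560550408, 'mount': array([[-4.72615511e-04, -9.63744546e-01, -2.66826211e-01,
         6.79767592e-02],
       [ 9.99999652e-01, -2.71988622e-04, -7.88857269e-04,
        -2.57482413e-04],
       [ 6.87683197e-04, -2.66826491e-01,  9.63744339e-01,
        -1.42741540e-01],
       [ 0.00000000e+00,  0.00000000e+00,  0.00000000e+00,
         1.00000000e+00]])}
```

View pics/top.png

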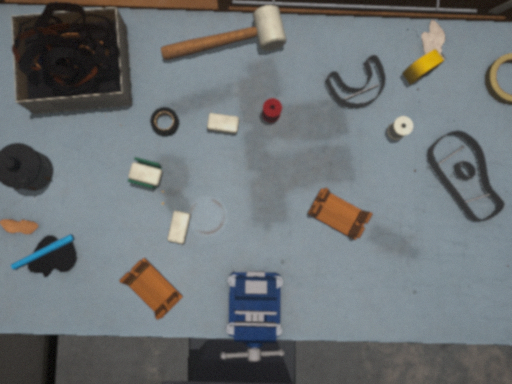

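View pics/side.png

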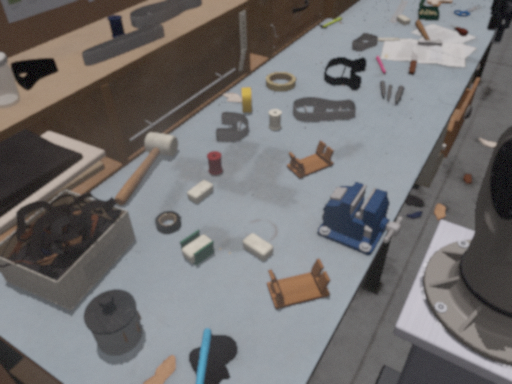

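The top view shows three cream blocks at (145,173) in the green channel, (223,123) and (178,227). The one at (145,173) is farthest left and sits in the channel, so it is the one meant. There are two stands, at (151,288) and (340,213), and the right-hand one (340,213) is meant. The blue vise at (255,305) is an obstacle.

Run:
```python
from h import *
a=cv2.imread('pics/top.png');h=cv2.cvtColor(a,cv2.COLOR_BGR2HSV)
def cs(m,z,box,n):
    m=m.astype(np.uint8)*255; k=np.zeros_like(m);x0,y0,x1,y1=box;k[y0:y1,x0:x1]=m[y0:y1,x0:x1]
    c=max(cv2.findContours(k,0,1)[0],key=cv2.contourArea)
    P=np.array([pt('top',*q[0],z)[:2] for q in c],np.float32)*1000
    r=cv2.minAreaRect(P);B=cv2.boxPoints(r); e=[B[1]-B[0],B[2]-B[1]];l=max(e,key=np.linalg.norm)
    print(n,np.round(r[0],1),np.round(r[1],1),'long axis deg',np.degrees(np.arctan2(l[1],l[0])).round(1)%180,cv2.contourArea(c))
H,S,V=cv2.split(h)
cs((V>150)&(S<70)&(H<60),.027,(120,150,170,195),'wax')
cs((H>40)&(H<90)&(S>80)|((V>150)&(S<70)&(H<60)),.037,(120,150,170,195),'chan+wax')
cs((H<25)&(S>80),.01,(300,180,380,245),'stand')
cs((H<25)&(S>80),.01,(110,250,190,325),'other stand')
c=np.hstack([cv2.resize(a[145:245,x:x+100],(400,400),interpolation=2) for x in(100,290)]);cv2.imwrite('pics/crop.png',c)
```

```text
wax [558.7 204.8] [60.6 32. ] long axis deg 75.1 447.5
chan+wax [557.3 202.8] [60.  31.7] long axis deg 75.1 447.5
stand [ 490.5 -185.1] [113.5  63.2] long axis deg 62.2 1584.5
other stand [334.5 185.3] [109.7  65. ] long axis deg 46.6 1688.5
```

View pics/crop.png

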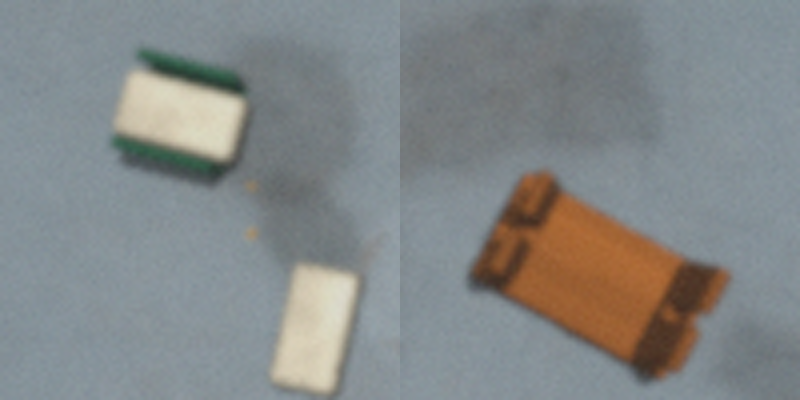

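The crop confirms both targets: the block between the green walls and the right-hand stand. The measured sizes match: wax 61x32 mm, stand 113x63 mm. I'll go over the stand first for a closer look on the way.

Call:
{"name": "drive_tool", "arguments": {"deltas": [[[0.03, 0.03, 0], [0, 0, 0], 1], [[0.03, 0.04, 0], [0, 0, 0], 1], [[0.03, 0.04, 0], [0, 0, 0], 1], [[0.03, 0.04, 0], [0, 0, 0], 1], [[0.03, 0.04, 0], [0, 0, 0], 1], [[0.03, 0.04, 0], [0, 0, 0], 1], [[0.03, 0.04, 0], [0, 0, 0], 1], [[0.03, 0.04, 0], [0, 0, 0], 1], [[0.03, 0.04, 0], [0, 0, 0], 1], [[0.03, 0.04, 0], [0, 0, 0], 1]]}}

```text
time_s: 1.1
tool_pos: [0.4975, -0.2538, 0.2313]
orientation: [[0.957, 0.291, -0.0], [0.291, -0.957, 0.0], [-0.0, -0.0, -1.0]]
force: [0.9, -1.1, 1.2]
gripper_width: 1.0
gripper_force: 0.0
```

Call:
{"name": "drive_tool", "arguments": {"deltas": [[[0, 0.03, 0], [0, 0, 0], 1], [[0, 0.02, 0], [0, 0, 0], 1], [[0, 0.01, 0], [0, 0, 0], 1], [[0, 0, 0], [0, 0, 0], 1], [[0, 0, 0], [0, 0, 0], 1]]}}

```text
time_s: 1.6
tool_pos: [0.4965, -0.1968, 0.2313]
orientation: [[0.957, 0.29, -0.0], [0.29, -0.957, -0.0], [-0.0, 0.0, -1.0]]
force: [1.2, -0.8, 0.7]
gripper_width: 1.001
gripper_force: 0.0
```

Run:
```python
from h import *
import pickle
s=robot.sense();a=robot.grab_frame('wrist');cv2.imwrite('pics/w1.png',a);pickle.dump(s,open('s1.pkl','wb'))
print(s['time_s'],s['tool_pos'],np.degrees(np.arctan2(*np.array(s['orientation'])[[1,0],1])))
```

```text
1.6 [ 0.49653992 -0.19679432  0.2313209 ] -73.11415405405823
```

View pics/w1.png

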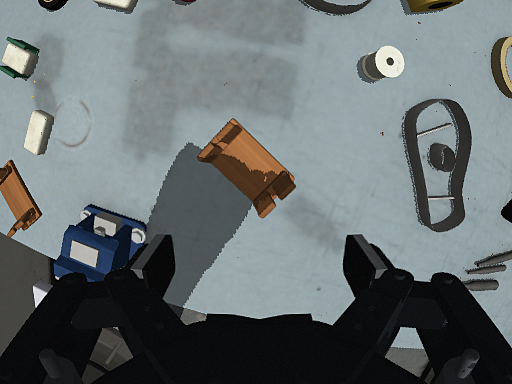

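The wrist view shows the stand at about (247,165), with its base between cheeks at (218,140) and (277,195). I'll enlarge it to pick the edges.

Run:
```python
from h import *
a=cv2.imread('pics/w1.png')[110:225,190:305]
cv2.imwrite('pics/w1c.png',cv2.resize(a,(575,575),interpolation=cv2.INTER_CUBIC))
```

```text
(no output)
```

View pics/w1c.png

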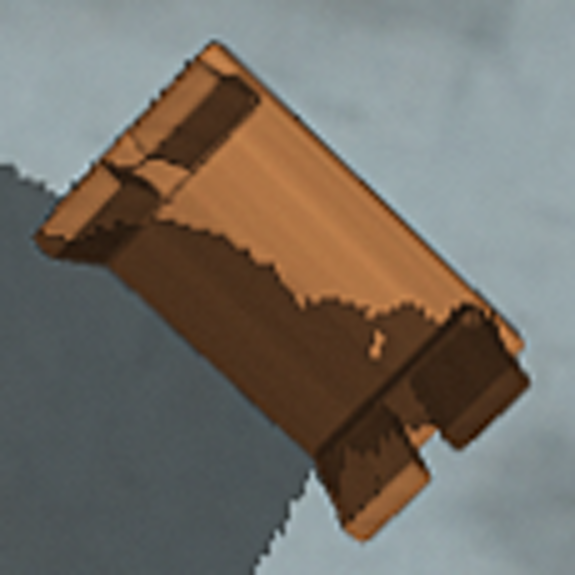

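Run:
```python
from h import *
import pickle
s=pickle.load(open('s1.pkl','rb'))
P=lambda u,v,z=.01:pt('wrist',190+u/5-.4,110+v/5-.4,z,s)[:2]*1000
c1,c2=P(213,45),P(518,343); l1,l2=P(105,265),P(318,458)
f1,f2=P(318,452),P(470,308); g1,g2=P(258,100),P(115,257)
print('corners',c1,c2,np.linalg.norm(c2-c1))
d=(c1-c2)/np.linalg.norm(c1-c2); n=np.array([-d[1],d[0]])
d2=(l1-l2)/np.linalg.norm(l1-l2)
ang=lambda v:np.degrees(np.arctan2(v[1],v[0]))
print('angles',ang(d),ang(d2),ang(f2-f1)+90,ang(g1-g2)+90)
print('width',[((l-c2)@n).round(1) for l in (l1,l2)])
print('along d from c2: foot',[((x-c2)@d).round(1) for x in(f1,f2,g1,g2)])
w=np.mean([(l-c2)@n for l in(l1,l2)])/2
print('centre',c2+d*np.linalg.norm(c1-c2)/2+n*w, c2+d*np.mean([(x-c2)@d for x in(f1,f2,g1,g2)])+n*w)
```

```text
corners [ 541.77028172 -149.05707303] [ 492.3115744  -243.26850831] 106.40469099619317
angles 62.30162193434243 63.324324830566425 61.49023191143766 63.78831412116256
width [np.float64(58.5), np.float64(57.2)]
along d from c2: foot [np.float64(15.9), np.float64(15.1), np.float64(89.1), np.float64(87.7)]
centre [ 491.42939021 -182.71735753] [ 490.84374115 -183.83293135]
```

Stand seat is at about (0.4908, -0.1843), axis 62.5°, agreeing across both views. Now to the channel.

Call:
{"name": "drive_tool", "arguments": {"deltas": [[[0.006, 0.02, 0], [0, 0, -0.05], 1], [[0.006, 0.04, 0], [0, 0, -0.06], 1], [[0.006, 0.04, 0], [0, 0, -0.06], 1], [[0.006, 0.04, -0.005], [0, 0, -0.06], 1], [[0.006, 0.04, -0.01], [0, 0, -0.06], 1], [[0.006, 0.04, -0.01], [0, 0, -0.06], 1], [[0.006, 0.04, -0.01], [0, 0, -0.06], 1], [[0.006, 0.04, -0.01], [0, 0, -0.06], 1], [[0.006, 0.04, -0.01], [0, 0, -0.06], 1], [[0.006, 0.04, -0.005], [0, 0, -0.027], 1]]}}

```text
time_s: 2.65
tool_pos: [0.5572, 0.1844, 0.1703]
orientation: [[0.965, -0.263, -0.001], [-0.263, -0.965, -0.001], [-0.001, 0.001, -1.0]]
force: [1.3, 0.5, -0.8]
gripper_width: 1.0
gripper_force: 0.0
```

Call:
{"name": "drive_tool", "arguments": {"deltas": [[[0.002, 0.02, 0], [0, 0, 0], 1], [[0, 0, 0], [0, 0, 0], 1], [[0, 0, 0], [0, 0, 0], 1]]}}

```text
time_s: 2.95
tool_pos: [0.5592, 0.2033, 0.1709]
orientation: [[0.966, -0.259, -0.0], [-0.259, -0.966, -0.0], [-0.0, 0.001, -1.0]]
force: [-0.8, -1.7, -0.1]
gripper_width: 0.999
gripper_force: 0.0
```

Run:
```python
from h import *
s=robot.sense();a=robot.grab_frame('wrist');cv2.imwrite('pics/w2.png',a)
print(s['time_s'],s['tool_pos'],np.degrees(np.arctan2(*np.array(s['orientation'])[[1,0],1])))
h=cv2.cvtColor(a,cv2.COLOR_BGR2HSV);H,S,V=cv2.split(h)
m=((V>130)&(S<75)&(H<45)).astype(np.uint8)*255
for c in cv2.findContours(m,0,1)[0]:
    if cv2.contourArea(c)<500: continue
    P=np.array([pt('wrist',*q[0],.027,s)[:2] for q in c],np.float32)*1000
    r=cv2.minAreaRect(P);B=cv2.boxPoints(r);l=max(B[1]-B[0],B[2]-B[1],key=np.linalg.norm)
    print(cv2.boundingRect(c),np.round(r[0],1),np.round(r[1],1),np.degrees(np.arctan2(l[1],l[0])).round(1)%180)
```

```text
2.95 [0.55918045 0.20334098 0.17091838] -105.00975371027562
(328, 222, 30, 51) [459.6 134.9] [31.8 60.9] 168.9
(228, 161, 61, 32) [561.1 203.8] [59.7 31.6] 75.1
(344, 27, 58, 31) [666.6  56. ] [60.1 31.8] 83.0
```

View pics/w2.png

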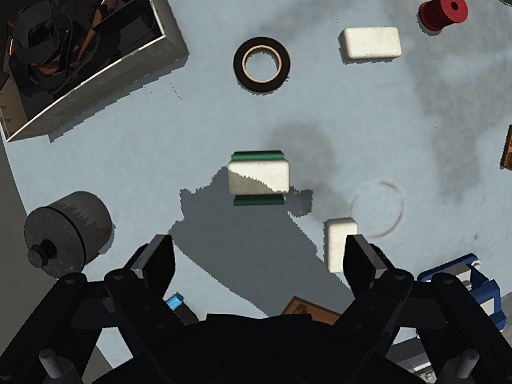

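The wrist view shows the block at about (258,177) between the green walls. It measures (0.561, 0.204) and 75°, agreeing with the top view. Descending now.

Call:
{"name": "drive_tool", "arguments": {"deltas": [[[0.001, 0.0007, -0.02], [0, 0, 0], 1], [[0, 0, -0.03], [0, 0, 0], 1], [[0, 0, -0.03], [0, 0, 0], 1], [[0, 0, -0.03], [0, 0, 0], 1], [[0, 0, -0.02], [0, 0, 0], 1], [[0, 0, -0.015], [0, 0, 0], 1], [[0, 0, -0.01], [0, 0, 0], 1], [[0, 0, -0.01], [0, 0, 0], 1], [[0, 0, -0.004], [0, 0, 0], 1], [[0, 0, 0], [0, 0, 0], 1]]}}

```text
time_s: 4.0
tool_pos: [0.5598, 0.205, 0.0022]
orientation: [[0.966, -0.258, -0.0], [-0.258, -0.966, -0.0], [-0.0, 0.0, -1.0]]
force: [0.8, -0.8, 0.0]
gripper_width: 0.997
gripper_force: 0.0
```

Call:
{"name": "drive_tool", "arguments": {"deltas": [[[0, 0, 0], [0, 0, 0], 0.85], [[0, 0, 0], [0, 0, 0], 0.78], [[0, 0, 0], [0, 0, 0], 0.74], [[0, 0, 0], [0, 0, 0], 0.65], [[0, 0, 0], [0, 0, 0], 0.5], [[0, 0, 0], [0, 0, 0], 0.5], [[0, 0, 0], [0, 0, 0], 0.5], [[0, 0, 0], [0, 0, 0], 0.5]], "force": 40}}

```text
time_s: 4.8
tool_pos: [0.56, 0.2051, 0.003]
orientation: [[0.966, -0.258, 0.001], [-0.258, -0.966, 0.0], [0.001, -0.0, -1.0]]
force: [-1.4, -1.2, 6.8]
gripper_width: 0.715
gripper_force: 42.9
```

Call:
{"name": "drive_tool", "arguments": {"deltas": [[[0, 0, 0.005], [0, 0, 0], 0.5], [[0, 0, 0.01], [0, 0, 0], 0.5], [[0, 0, 0.015], [0, 0, 0], 0.5], [[0, 0, 0.02], [0, 0, 0], 0.5], [[0, 0, 0.02], [0, 0, 0], 0.5], [[0, 0, 0.015], [0, 0, 0], 0.5], [[0, 0, 0.01], [0, 0, 0], 0.5], [[0, 0, 0.005], [0, 0, 0], 0.5]]}}

```text
time_s: 5.6
tool_pos: [0.5601, 0.2051, 0.1036]
orientation: [[0.966, -0.258, 0.001], [-0.258, -0.966, 0.0], [0.001, -0.001, -1.0]]
force: [0.0, 0.1, -0.7]
gripper_width: 0.721
gripper_force: 43.9
```

Call:
{"name": "drive_tool", "arguments": {"deltas": [[[-0.002, -0.015, 0], [0, 0, -0.02], 0.5], [[-0.004, -0.03, 0], [0, 0, -0.03], 0.5], [[-0.004, -0.03, 0], [0, 0, -0.03], 0.5], [[-0.004, -0.03, 0], [0, 0, -0.03], 0.5], [[-0.004, -0.03, 0], [0, 0, -0.03], 0.5], [[-0.004, -0.03, 0], [0, 0, -0.03], 0.5], [[-0.004, -0.03, 0], [0, 0, -0.03], 0.5], [[-0.004, -0.025, 0], [0, 0, -0.02], 0.5], [[0, -0.015, 0], [0, 0, 0], 0.5], [[0, 0, 0], [0, 0, 0], 0.5]]}}

```text
time_s: 6.6
tool_pos: [0.5287, -0.0331, 0.1016]
orientation: [[0.884, -0.467, -0.001], [-0.467, -0.884, -0.001], [-0.001, 0.002, -1.0]]
force: [-0.6, -0.1, -0.9]
gripper_width: 0.718
gripper_force: 43.9
```

Run:
```python
from h import *
s=robot.sense();print(s['tool_pos'],s['gripper_width'],s['gripper_force'],s['force'],s['time_s'])
w=robot.grab_frame('side');t=robot.grab_frame('top');a=robot.grab_frame('wrist')
cv2.imwrite('pics/w3.png',np.hstack([cv2.resize(w[60:320,150:410],(400,400)),cv2.resize(t[100:300,160:360],(400,400))]))
```

```text
[ 0.52870003 -0.03312429  0.10162449] 0.7177680295095272 43.90846610069275 [-0.60011717 -0.05065104 -0.89332157] 6.6
```

View pics/w3.png

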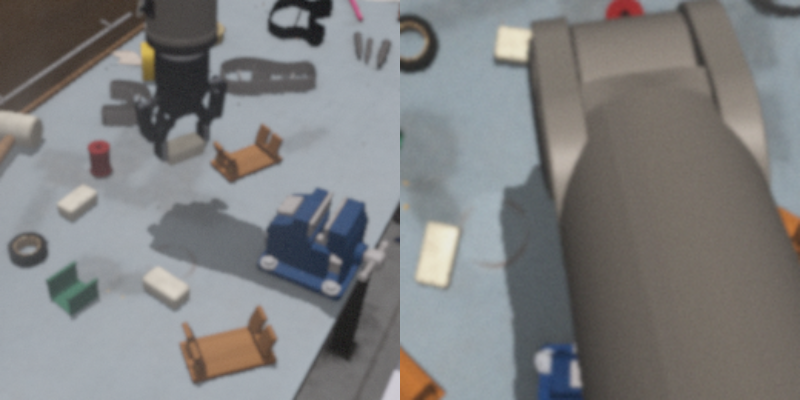

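The side crop shows the channel empty and the block held level at about (183,148) in the fingers. Its underside is at about TCP height, so I'll lower it to the bench.

Call:
{"name": "drive_tool", "arguments": {"deltas": [[[0, 0, -0.01], [0, 0, 0], 0.5], [[0, 0, -0.02], [0, 0, 0], 0.5], [[0, 0, -0.02], [0, 0, 0], 0.5], [[0, 0, -0.02], [0, 0, 0], 0.5], [[0, 0, -0.012], [0, 0, 0], 0.5], [[0, 0, -0.008], [0, 0, 0], 0.5], [[0, 0, -0.005], [0, 0, 0], 0.5], [[0, 0, -0.003], [0, 0, 0], 0.5], [[0, 0, -0.002], [0, 0, 0], 0.5], [[0, 0, 0], [0, 0, 0], 0.5]]}}

```text
time_s: 7.75
tool_pos: [0.53, -0.03, 0.0025]
orientation: [[0.886, -0.463, 0.001], [-0.463, -0.886, 0.0], [0.001, -0.0, -1.0]]
force: [0.2, -0.2, -0.3]
gripper_width: 0.717
gripper_force: 43.9
```

Call:
{"name": "drive_tool", "arguments": {"deltas": [[[0, 0, -0.001], [0, 0, 0], 0.5], [[0, 0, -0.001], [0, 0, 0], 0.5], [[0, 0, -0.001], [0, 0, 0], 0.5], [[0, 0, 0], [0, 0, 0], 0.5]]}}

```text
time_s: 8.15
tool_pos: [0.5299, -0.03, -0.0001]
orientation: [[0.886, -0.463, 0.001], [-0.463, -0.886, -0.0], [0.001, -0.0, -1.0]]
force: [-4.1, 0.8, 14.1]
gripper_width: 0.714
gripper_force: 45.5
```

Contact at 14 N. Release gently, then rise.

Call:
{"name": "drive_tool", "arguments": {"deltas": [[[0, 0, 0], [0, 0, 0], 0.74], [[0, 0, 0], [0, 0, 0], 0.78], [[0, 0, 0], [0, 0, 0], 0.85], [[0, 0, 0], [0, 0, 0], 1], [[0, 0, 0], [0, 0, 0], 1]]}}

```text
time_s: 8.65
tool_pos: [0.5297, -0.0299, -0.0008]
orientation: [[0.886, -0.463, -0.0], [-0.463, -0.886, 0.0], [-0.0, -0.0, -1.0]]
force: [-0.1, -0.5, 0.2]
gripper_width: 0.998
gripper_force: 0.0
```

Call:
{"name": "drive_tool", "arguments": {"deltas": [[[0, 0, 0.01], [0, 0, 0], 1], [[0, 0, 0.02], [0, 0, 0], 1], [[0, 0, 0.03], [0, 0, 0.05], 1], [[0, 0, 0.03], [0, 0, 0.12], 1], [[0, 0, 0.03], [0, 0, 0.14], 1], [[0, 0, 0.02], [0, 0, 0.14], 1], [[0, 0, 0.01], [0, 0, 0.14], 1], [[0, 0, 0], [0, 0, 0.14], 1], [[0, 0, 0], [0, 0, 0.14], 1], [[0, 0, 0], [0, 0, 0.14], 1]]}}

```text
time_s: 9.65
tool_pos: [0.5297, -0.03, 0.1502]
orientation: [[0.861, 0.509, 0.001], [0.509, -0.861, -0.0], [0.0, 0.001, -1.0]]
force: [-0.0, -0.3, -0.0]
gripper_width: 1.002
gripper_force: 0.0
```

Call:
{"name": "drive_tool", "arguments": {"deltas": [[[0, 0, 0], [0, 0, 0.14], 1], [[0, 0, 0], [0, 0, 0.14], 1], [[0, 0, 0], [0, 0, 0.14], 1], [[0, 0, 0], [0, 0, 0.14], 1], [[0, 0, 0], [0, 0, 0], 1], [[0, 0, 0], [0, 0, 0], 1]]}}

```text
time_s: 10.25
tool_pos: [0.5297, -0.0301, 0.1497]
orientation: [[0.468, 0.884, 0.0], [0.884, -0.468, -0.0], [-0.0, 0.0, -1.0]]
force: [-0.4, -0.5, 0.1]
gripper_width: 0.997
gripper_force: 0.0
```

Run:
```python
from h import *
s=robot.sense();a=robot.grab_frame('wrist');cv2.imwrite('pics/w4.png',a)
print(s['time_s'],s['tool_pos'],s['q'].round(0),np.degrees(np.arctan2(*np.array(s['orientation'])[[1,0],1])))
h=cv2.cvtColor(a,cv2.COLOR_BGR2HSV);H,S,V=cv2.split(h)
m=((V>90)&(S<75)&(H<45)).astype(np.uint8)*255
for c in cv2.findContours(m,0,1)[0]:
    if cv2.contourArea(c)<500: continue
    P=np.array([pt('wrist',*q[0],.024,s)[:2] for q in c],np.float32)*1000
    r=cv2.minAreaRect(P);B=cv2.boxPoints(r);l=max(B[1]-B[0],B[2]-B[1],key=np.linalg.norm)
    print(cv2.boundingRect(c),np.round(r[0],1),np.round(r[1],1),np.degrees(np.arctan2(l[1],l[0])).round(1)%180)
```

```text
10.25 [ 0.52969135 -0.03013992  0.1497038 ] [ 23.  19. -32. 113.  13.  51. -43.] -27.879368494225698
(240, 149, 37, 64) [530.4 -28.2] [60.8 33. ] 62.9
(86, 48, 61, 52) [458.4 132.1] [33.7 63.8] 169.7
(321, 7, 53, 66) [667.3  52.9] [60.7 35.4] 83.8
```

View pics/w4.png

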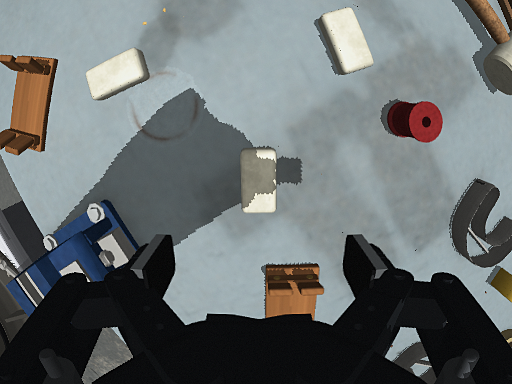

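The block lies flat and free at about (258,180), measuring (0.530, -0.029) at 62.9°, clear of everything. Now to take it across its width.

Call:
{"name": "drive_tool", "arguments": {"deltas": [[[0, 0, -0.02], [0, 0, 0], 1], [[0, 0, -0.03], [0, 0, 0], 1], [[0, 0, -0.03], [0, 0, 0], 1], [[0, 0, -0.03], [0, 0, 0], 0.9], [[0, 0, -0.02], [0, 0, 0], 0.8], [[0, 0, -0.01], [0, 0, 0], 0.7], [[0, 0, -0.005], [0, 0, 0], 0.65], [[0, 0, -0.003], [0, 0, 0], 0.6], [[0, 0, 0], [0, 0, 0], 0.6], [[0, 0, 0], [0, 0, 0], 0.6]]}}

```text
time_s: 11.3
tool_pos: [0.5302, -0.03, 0.0021]
orientation: [[0.464, 0.886, 0.001], [0.886, -0.464, -0.0], [0.0, 0.001, -1.0]]
force: [0.0, 0.7, -0.1]
gripper_width: 0.6
gripper_force: 0.0
```

Call:
{"name": "drive_tool", "arguments": {"deltas": [[[0, 0, 0], [0, 0, 0], 0.5], [[0, 0, 0], [0, 0, 0], 0.45], [[0, 0, 0], [0, 0, 0], 0.4], [[0, 0, 0], [0, 0, 0], 0.3], [[0, 0, 0], [0, 0, 0], 0.2], [[0, 0, 0], [0, 0, 0], 0.2], [[0, 0, 0], [0, 0, 0], 0.2]]}}

```text
time_s: 12.0
tool_pos: [0.5299, -0.03, 0.0017]
orientation: [[0.464, 0.886, 0.0], [0.886, -0.464, -0.0], [-0.0, 0.0, -1.0]]
force: [-1.6, -0.9, 8.3]
gripper_width: 0.387
gripper_force: 40.0
```

Call:
{"name": "drive_tool", "arguments": {"deltas": [[[0, 0, 0.005], [0, 0, 0], 0.2], [[0, 0, 0.01], [0, 0, 0], 0.2], [[0, 0, 0.02], [0, 0, 0], 0.2], [[0, 0, 0.025], [0, 0, 0], 0.2], [[0, 0, 0.025], [0, 0, 0], 0.2], [[0, 0, 0.015], [0, 0, 0], 0.2], [[0, 0, 0], [0, 0, 0], 0.2]]}}

```text
time_s: 12.7
tool_pos: [0.5309, -0.0301, 0.1036]
orientation: [[0.464, 0.886, 0.003], [0.886, -0.464, -0.0], [0.001, 0.003, -1.0]]
force: [0.7, -0.1, -0.3]
gripper_width: 0.39
gripper_force: 40.0
```

Call:
{"name": "drive_tool", "arguments": {"deltas": [[[-0.004, -0.015, 0], [0, 0, 0], 0.2], [[-0.008, -0.03, 0], [0, 0, 0], 0.2], [[-0.008, -0.03, 0], [0, 0, 0], 0.2], [[-0.008, -0.03, 0], [0, 0, 0], 0.2], [[-0.006, -0.025, 0], [0, 0, 0], 0.2], [[-0.004, -0.015, 0], [0, 0, 0], 0.2], [[-0.002, -0.01, 0], [0, 0, 0], 0.2], [[0, 0, 0], [0, 0, 0], 0.2], [[0, 0, 0], [0, 0, 0], 0.2], [[0, 0, 0], [0, 0, 0], 0.2]]}}

```text
time_s: 13.7
tool_pos: [0.49, -0.1838, 0.1012]
orientation: [[0.462, 0.887, -0.0], [0.887, -0.462, 0.0], [0.0, -0.0, -1.0]]
force: [-0.3, 0.8, -1.0]
gripper_width: 0.388
gripper_force: 40.0
```

Run:
```python
from h import *
s=robot.sense();a=robot.grab_frame('wrist');b=robot.grab_frame('side')
print(s['tool_pos'])
cv2.imwrite('pics/w5.png',np.hstack([cv2.resize(a[110:290,170:350],(540,540),interpolation=2),cv2.resize(b[100:230,250:380],(250,250),interpolation=2)]) if 0 else np.hstack([cv2.resize(a[110:290,170:350],(540,540),interpolation=2),np.vstack([cv2.resize(b[100:230,250:380],(260,260),interpolation=2),np.zeros((280,260,3),np.uint8)])]))
```

```text
[ 0.49003076 -0.18383453  0.10122202]
```

View pics/w5.png

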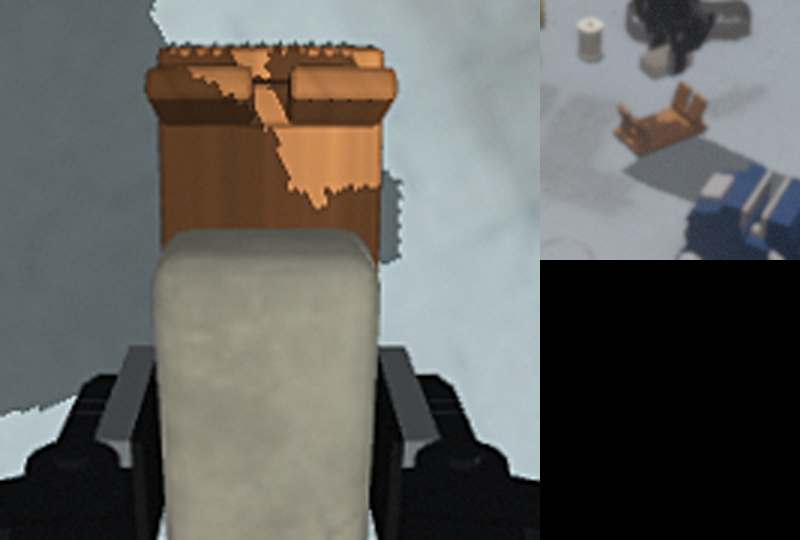

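The wrist view shows the block over the base, with base edges at crop columns 160 and 382 and the cheek foot at row 124. The block's front underside edge is at row 231, columns about 163 to 373. Quick check of the offsets.

Run:
```python
from h import *
s=robot.sense();R=np.array(s['orientation']);tp=np.array(s['tool_pos'])
L=lambda u,v,z:(R.T@(pt('wrist',170+u/3-.3,110+v/3-.3,z,s)-tp))[:2].round(4)*1000
zb=tp[2]-.0017
for n,a in dict(baseL=(160,150,.01),baseR=(382,150,.01),footL=(163,124,.01),footR=(380,124,.01),bl=(163,250,zb),br=(373,250,zb),topL=(155,290,zb+.024),topR=(377,290,zb+.024),fb=(270,231,zb),ft=(270,266,zb+.024)).items(): print(n,L(*a))
```

```text
baseL [ 28.4 -28.5]
baseR [28.4 30.8]
footL [ 35.5 -27.5]
footR [35.5 30.1]
bl [ 26.5 -17.5]
br [26.4 18.1]
topL [ 27.4 -15.9]
topR [27.4 15.9]
fb [29.8  0.6]
ft [31.   0.5]
```

The base's middle is about 1 mm off along tool y and the end gap is about 5 mm (4.5 expected). Shift 1 mm and lower.

Call:
{"name": "drive_tool", "arguments": {"deltas": [[[0.001, 0, -0.01], [0, 0, 0], 0.2], [[0, 0, -0.015], [0, 0, 0], 0.2], [[0, 0, -0.015], [0, 0, 0], 0.2], [[0, 0, -0.015], [0, 0, 0], 0.2], [[0, 0, -0.01], [0, 0, 0], 0.2], [[0, 0, -0.01], [0, 0, 0], 0.2], [[0, 0, -0.006], [0, 0, 0], 0.2], [[0, 0, -0.003], [0, 0, 0], 0.2], [[0, 0, -0.002], [0, 0, 0], 0.2], [[0, 0, 0], [0, 0, 0], 0.2]]}}

```text
time_s: 14.8
tool_pos: [0.4909, -0.185, 0.0154]
orientation: [[0.464, 0.886, 0.0], [0.886, -0.464, -0.0], [0.0, 0.0, -1.0]]
force: [0.5, -0.6, -1.1]
gripper_width: 0.389
gripper_force: 40.0
```

Call:
{"name": "drive_tool", "arguments": {"deltas": [[[0, 0, -0.001], [0, 0, 0], 0.2], [[0, 0, -0.001], [0, 0, 0], 0.2], [[0, 0, 0], [0, 0, 0], 0.2]]}}

```text
time_s: 15.1
tool_pos: [0.4908, -0.185, 0.0134]
orientation: [[0.464, 0.886, 0.0], [0.886, -0.464, -0.0], [0.0, 0.0, -1.0]]
force: [0.6, 0.1, -1.0]
gripper_width: 0.389
gripper_force: 40.0
```

Call:
{"name": "drive_tool", "arguments": {"deltas": [[[0, 0, -0.001], [0, 0, 0], 0.2], [[0, 0, -0.0005], [0, 0, 0], 0.2], [[0, 0, -0.0005], [0, 0, 0], 0.2], [[0, 0, 0], [0, 0, 0], 0.2]]}}

```text
time_s: 15.5
tool_pos: [0.4908, -0.185, 0.0117]
orientation: [[0.464, 0.886, -0.0], [0.886, -0.464, -0.0], [-0.0, 0.0, -1.0]]
force: [-4.0, 0.3, 11.0]
gripper_width: 0.387
gripper_force: 41.3
```

Seated at 11 N. Release and rise.

Call:
{"name": "drive_tool", "arguments": {"deltas": [[[0, 0, 0], [0, 0, 0], 0.4], [[0, 0, 0], [0, 0, 0], 0.45], [[0, 0, 0], [0, 0, 0], 0.55], [[0, 0, 0], [0, 0, 0], 0.65], [[0, 0, 0], [0, 0, 0], 0.65]]}}

```text
time_s: 16.0
tool_pos: [0.4907, -0.185, 0.0112]
orientation: [[0.464, 0.886, -0.0], [0.886, -0.464, 0.0], [0.0, -0.0, -1.0]]
force: [1.0, 0.2, 0.2]
gripper_width: 0.651
gripper_force: 0.0
```

Call:
{"name": "drive_tool", "arguments": {"deltas": [[[0, 0, 0.005], [0, 0, 0], 0.65], [[0, 0, 0.01], [0, 0, 0], 0.65], [[0, 0, 0.02], [0, 0, 0], 0.65], [[0, 0, 0.03], [0, 0, 0], 0.65], [[0, 0, 0.03], [0, 0, 0], 0.65], [[0, 0, 0.02], [0, 0, 0], 0.65], [[0, 0, 0.01], [0, 0, 0], 0.65], [[0, 0, 0], [0, 0, 0], 0.65], [[0, 0, 0], [0, 0, 0], 0.65]]}}

```text
time_s: 16.9
tool_pos: [0.4903, -0.185, 0.1358]
orientation: [[0.464, 0.886, -0.001], [0.886, -0.464, 0.0], [-0.0, -0.001, -1.0]]
force: [-1.1, -0.5, -0.3]
gripper_width: 0.646
gripper_force: 0.0
```

Run:
```python
from h import *
s=robot.sense();a=robot.grab_frame('wrist');b=robot.grab_frame('side')
print(s['time_s'],s['tool_pos'],s['force'])
cv2.imwrite('pics/w6.png',np.hstack([cv2.resize(a[110:290,170:350],(500,500),interpolation=2),np.vstack([cv2.resize(b[130:190,270:350],(300,225),interpolation=2),np.zeros((275,300,3),np.uint8)])]))
```

```text
16.9 [ 0.49033163 -0.18500928  0.13578847] [-1.09477826 -0.5392985  -0.31931126]
```

View pics/w6.png

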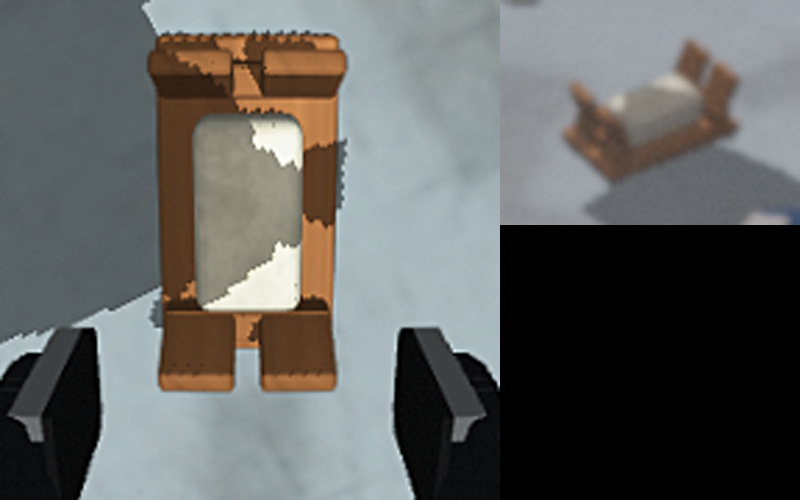

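The block (columns 194–302, middle 248) lies flat between the cheeks, centred on the base (158–338, middle 248) and free of the gripper. Handing in.

```bash
python3 -c "
from bench import robot
print(robot.close_job())"
```

```text
the job is handed in; nothing more can be done
None
```

The wax block sits flat on the right-hand stand, lengthwise between the cheeks and centred on the base's width; it was set down on the open bench and re-gripped across its width on the way, and the job was handed in at about 17 s.

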